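Seat the cover plate and present the spacers

TASK

Lower the aluminium cover plate over the fixture's two locating pins until it lies flush on the block, and let go of it. Then take the black parts tray by its handle, lift it at least 12 cm above the bench and tilt it about 30 degrees so that all four spacer rings slide into its cut-off corner, and finish still holding it there, tilted and steady, for a colleague to pick them out. Do not drop the plate or disturb the other things on the bench.

Things in the scene. Friction and masses are not known exactly. Their poses are not given: they have to be found in the camera images.
- fixture_top (a point): Assembly fixture fixed to the bench: a flat dark steel block 140 x 84 mm, its top 24 mm above the bench. This point is the centre of its top face; z up, x along its long side. Two bright steel locating pins stand on the top face at x = +45 and -45 mm, y = 0; each is 8 mm thick and 22 mm tall, with the last 6 mm tapering to 3 mm.
- plate_under (a point): Loose aluminium cover plate, 130 x 76 mm, 6 mm thick, 0.26 kg (varies by up to 25 percent), lying on the bench. This point is the centre of its underside; z up, x along its long side. Two 10 mm through holes at x = +45 and -45 mm, y = 0 (same spacing as the pins; either way round fits). The underside is flat and rests on the fixture's top face when flush.
- plate_grip (a point): Centre of the grey grip block standing upright in the middle of the cover plate: 40 mm long (along the plate's x), 16 mm thick (along y), 46 mm tall, from 6 mm to 52 mm above the plate's underside. This point is 29 mm above the underside. Axes as the plate's.
- tray_handle (a point): Middle of the handle of a black open parts tray, 160 (x) x 120 (y) mm, 34 mm deep, walls and floor 3 mm, 0.24 kg (varies by up to 30 percent). The handle is a straight aluminium bar along the tray's x, 12 mm thick (y) and 18 mm tall, spanning the middle of the tray from end wall to end wall, on short posts. This point is 55 mm above the tray's underside; z is up when the tray stands level. Below the bar, 43 mm of free height to the floor.
- tray_corner (a point): The cut-off corner of the tray: across this one of its four corners runs a 51 mm wide slanting wall at 45 degrees (the rectangular floor plate goes on a little outside it). This point is at the inner side of that slanting wall, 60 mm from the handle's middle along the tray's -x and 40 mm along its +y, 8 mm above the tray's underside. Axes as the tray's.
- spacer1_center (a point): One of the four loose smooth steel spacer rings lying in the tray, 18 mm across, 8 mm high, 13 g; this point is its centre. They begin to slide when the tray floor slopes 7 to 10 degrees; to slide along a wall as well they need some 20 to 25 degrees towards the corner.
- spacer2_center (a point): Another of the four spacer rings, the same; this point is its centre.
- spacer3_center (a point): Another of the four spacer rings, the same; this point is its centre.
- spacer4_center (a point): Another of the four spacer rings, the same; this point is its centre.
- mouse_mid (a point): Bystander, to be left alone: computer mouse, black, 95 x 56 x 33 mm. This point is its middle.
- tape_mid (a point): Bystander, to be left alone: roll of grey tape lying flat, 76 mm across, 19 mm high. This point is its middle.
- module_mid (a point): Bystander, to be left alone: black plug-in module, 75 x 62 x 27 mm. This point is its middle.
- driver_mid (a point): Bystander, to be left alone: screwdriver, 170 mm long, black grip. This point is its middle.
- oil_mid (a point): Bystander, to be left alone: small white bottle, standing, 48 mm across, 100 mm tall. This point is its middle.
- plate: The cover plate as a whole (origin as its underside point).
- tray: The parts tray as a whole; its origin is the centre of its underside, axes as the handle's.
There are look-alikes about, which are no part of the job. Leave any purple look-alike of the tray alone.

How it is judged (in metres and radians):
On the way, in this order (a step that is already met when the one before it is completed fails the run):
1. the cover plate lies flush on the fixture over both pins, released, the tray still standing on the bench (horizontal distance between plate_under and fixture_top below 0.003 m and z of plate_under in the frame of fixture_top between -0.003 and 0.003 m and angle between the x axis of plate_under and the x axis of fixture_top, either way round below 0.06 rad and angle between plate_under's own z axis and vertical below 0.04 rad and contact force between the fingers and plate below 0.1 N and height (world z) of tray below 0.02 m), for 0.2 s.
2. the tray is lifted by the gripper (height (world z) of tray_corner above 0.06 m and contact force between the fingers and tray above 1 N), for 0.2 s.
At the end, for the whole second after the job is handed in: Plate within 3 mm of centred and flush on the fixture, 0.06 rad aligned, 0.04 rad level, untouched; fingers hold the tray steady (under 50 mm/s), tilted 0.30 to 0.95 rad, its cut-off corner 90 mm or more above the bench, every spacer centre within 60 mm of that corner point (horizontal distance between plate_under and fixture_top below 0.003 m and z of plate_under in the frame of fixture_top between -0.003 and 0.003 m and angle between the x axis of plate_under and the x axis of fixture_top, either way round below 0.06 rad and angle between plate_under's own z axis and vertical below 0.04 rad and contact force between the fingers and plate below 0.1 N and contact force between the fingers and tray above 1 N and height (world z) of tray_corner above 0.09 m and angle between tray_handle's own z axis and vertical between 0.3 and 0.95 rad and linear speed of tray below 0.05 m/s and distance between each of spacer1_center, spacer2_center, spacer3_center, spacer4_center and tray_corner below 0.06 m); the arm keeps its last pose, push and grip.
It fails at once if a bystander is moved by more than 25 mm (distance of any of mouse_mid, tape_mid, module_mid, driver_mid, oil_mid from where it was at the start of the episode above 0.025 m).
It fails at once if the plate is dropped (falls out of the fingers faster than 0.6 m/s) (contact force between the fingers and plate below 0.05 N and linear speed of plate above 0.6 m/s).
It fails at once if a spacer falls out of the tray onto the bench (z of any of spacer1_center, spacer2_center, spacer3_center, spacer4_center in the frame of tray below -0.01 m or distance between any of spacer1_center, spacer2_center, spacer3_center, spacer4_center and tray_corner above 0.2 m).
It also fails if it takes over 64 s, if anything falls off the work surface, if the arm or the gripper's body presses on something with over 40 N, if the wrist force passes 120 N, or if a joint passes its speed limit or range.

ROBOT

A 6-joint arm with a two-finger parallel gripper is mounted at the origin on the work surface. World frame = base frame: x ahead of the robot, y to its left, z up, the work surface at z = 0. Lengths are in mm, angles in rad, forces in N, time in s.
With the tool pointing down it reaches from about 250 to 800 mm from the base axis. Payload 8.5 kg.
Tool frame: the origin (TCP) lies at the very end of the fingers, on their centre line; the grasp point (between the pads) lies 19 mm behind it; z points along the fingers, y is the direction in which the jaws open and shut (so a half turn about z gives the same grasp; the last joint's range is limited). The gripper opens to 85 mm and grips with 20 to 120 N. Pads are 22 mm wide; open, the fingers measure 114 mm over their backs; the gripper's body (76 mm by 85 mm) begins 54 mm behind the grasp point. The pads swing forward as they close: fully open they stand 13 mm farther back than shut.
Start: joints at [-1.251, 0.238, -0.013, 1.319, 0, 1.571], TCP at [165.032, -498.34, 231.276] pointing down, gripper open.
Joint ranges: [-2.66, 2.66], [-1.03, 1.9], [-1.14, 1.46], [-1.82, 2.27], [-1.45, 1.34], [-3.14, 3.14]. Speed limits (rad/s): [2.22, 2.22, 2.79, 3.14, 3.14, 3.14].

INTERFACE

Orientations are given as a unit quaternion [w, x, y, z].
In Python, from plant import telemetry, vision, r gives the robot as it stands. The module is installed in compiled form; this text tells all that it offers.
- The arm moves only by the tool step_arm, never from a script. Its argument "moves" is a list of rows, each a list of 7 numbers: the closure in counts, from 0 (fully open) to 255 (shut), then the shift along the tool's x, y, z in cm, then the turn, a rotation vector about the tool's x, y, z in rad. In form: [[hand, x, y, z, rx, ry, rz], ...]. A call has 1 to 12 rows; each row shifts and turns the pose as measured when the row begins, along the tool's axes as they then stand; what a row does not reach is not made up. A row lasts 1/10 s, in which the tool goes at most 50 mm and 8.59 degrees, less where a joint would pass 70% of its speed; a pose out of reach is approached as far as the arm can. A call is refused whole if a number of a shift passes 5 or a number of a turn 0.15, either way. A call with a gripper value outside its range is refused whole. The fingers move at their own pace and stop on an object; "newtons" is the grip in N (left out, the last holds). Time passes only in rows, so rows that do not move let the fingers close. It gives the time, the measured TCP pose, the force and the opening at its end, in the units of the state.
- telemetry.sense(): the state, without advancing time (a new reading comes with each control period).
- vision.camera(name): name is "scene" or "top" or "wrist"; returns the picture (400x640x3 uint8, red, green, blue); there is no depth.
- vision.camera_params(name): a dict with "vertical_fov" (degrees; the focal length in pixels is half the picture's height over the tangent of half this angle, whatever the lens; pixels are square), "cx", "cy" (the principal point, pixels), "rvec" (rotation vector, rad) and "tvec" (3), from world to camera coordinates, as OpenCV has them. Camera axes: x right, y down, z forward; pixel columns grow to the right and rows downward; lengths in mm; the calibration is good to about 2 mm. The wrist camera is an equidistant fisheye: a pixel r from the principal point sees the ray r / f radians off the axis. A picture is of the moment at which its call begins: read the wrist's pose just before it. camera_params takes no time and is no camera call; for the wrist camera it gives the pose at the moment of the call.
- r.hand_in(): hands the job in, once; it reports no verdict.
The state is a dict: "time_s": time; "joints": joint angles; "joint_vel": joint speeds; "joint_torque": joint torques, N m; "eef_pos": TCP position; "orientation": TCP orientation; "wrist_force": force on the tool from outside, world axes, zero at the start; "ft_torque": the same for the moment, N m; "grip_width": opening from 0.0 (shut) to 1.0 (fully open).
Only numpy, scipy, OpenCV 4.12 (cv2) and the standard library are available. Lean on these libraries where they do the work, as an engineer would, in place of code of your own. Each camera call takes 0.05 s, during which the arm holds its last target. There are 200 camera calls.

## Working session

There is one attempt and no reset: what is moved stays moved. The work goes in short steps, Python scripts to look and compute and a tool call to move; the robot and the scene stay as the last step left them, time stands still between calls to the robot, and variables do not carry over. Pictures are saved under pics/ and viewed, about 8 in all and at most 12, crops included, and the job is handed in when it is done.

Besides the shell and the picture viewer there is one more tool, called after "Call:" as name(argument=value, ...), one argument or row to a line, values as JSON. step_arm: Moves the arm, as the interface text tells. Its arguments: {"type":"object","properties":{"moves":{"type":"array","items":{"type":"array","items":{"type":"number"}}},"newtons":{"type":"number"}},"required":["moves"]}

```bash
mkdir -p pics; cat > h.py <<'E'
import numpy as np, cv2
from plant import telemetry, vision, r
from scipy.spatial.transform import Rotation as R
def snap(name,fn=None):
    p=vision.camera_params(name); im=vision.camera(name)
    if fn: cv2.imwrite('pics/'+fn,cv2.cvtColor(im,cv2.COLOR_RGB2BGR))
    return im,p
def ray(p,uv,name):
    f=200/np.tan(np.radians(p['vertical_fov'])/2)
    d=np.array([uv[0]-p['cx'],uv[1]-p['cy']],float)
    if name=='wrist':
        rr=np.hypot(*d); t=rr/f; v=np.r_[d/max(rr,1e-9)*np.sin(t),np.cos(t)]
    else: v=np.r_[d/f,1]
    M=R.from_rotvec(np.ravel(p['rvec'])).as_matrix(); t=np.ravel(p['tvec'])
    return -M.T@t, M.T@(v/np.linalg.norm(v))
def onz(p,uv,z,name):
    o,d=ray(p,uv,name); return o+d*(z-o[2])/d[2]
def proj(p,X,name):
    f=200/np.tan(np.radians(p['vertical_fov'])/2)
    M=R.from_rotvec(np.ravel(p['rvec'])).as_matrix(); c=M@np.asarray(X,float)+np.ravel(p['tvec'])
    if name=='wrist':
        rr=np.hypot(c[0],c[1]); k=f*np.arctan2(rr,c[2])/max(rr,1e-9)
    else: k=f/c[2]
    return np.array([p['cx']+k*c[0],p['cy']+k*c[1]])
def tri(rays):
    A=sum(np.eye(3)-np.outer(d,d) for o,d in rays); b=sum((np.eye(3)-np.outer(d,d))@o for o,d in rays)
    return np.linalg.solve(A,b)
E
python3 - <<'E'
from h import *
ims=[]
for n in ('top','scene','wrist'):
    im,p=snap(n,n+'0.png'); print(n,p)
print(telemetry.sense())
E
```

```text
top {'vertical_fov': 42.41586232739824, 'cx': 323.6911126035903, 'cy': 193.78626756718387, 'rvec': array([ 2.18674537, -2.13826308,  0.10900127]), 'tvec': array([  81.82502472,  493.56626202, 1382.05683322])}
scene {'vertical_fov': 55.56650157539152, 'cx': 310.1466585481828, 'cy': 199.12865111794468, 'rvec': array([ 1.56467099,  1.97281476, -0.83506208]), 'tvec': array([   5.91262948, -289.30701199, 1538.33642378])}
wrist {'vertical_fov': 65.70646984690485, 'cx': 321.66867287444654, 'cy': 203.13473136055075, 'rvec': array([-2.33171015,  1.68486466,  0.26855809]), 'tvec': array([-524.37585323,  -40.46735791,  381.09855556])}
{'time_s': 0.15, 'joints': array([-1.25103136e+00,  2.38679863e-01, -1.40644731e-02,  1.31918696e+00,
       -1.51105006e-05,  1.57081795e+00]), 'joint_vel': array([ 0.00169713, -0.00127617,  0.00228265, -0.00020656,  0.00108113,
       -0.00117934]), 'joint_torque': array([-1.27867324e-04, -5.39078379e+01,  3.46597552e+01,  1.44950277e-02,
        3.90793957e-05,  4.11548410e-05]), 'eef_pos': array([ 164.926928  , -498.08992533,  230.80444121]), 'orientation': array([-5.59044107e-04,  9.87247560e-01,  1.59191497e-01, -9.78098982e-05]), 'wrist_force': array([-0.49325533, -0.75497526,  0.32843083]), 'ft_torque': array([-0.01352217, -0.04479289,  0.04228639]), 'grip_width': 1.0021420453652863}
```

View pics/top0.png

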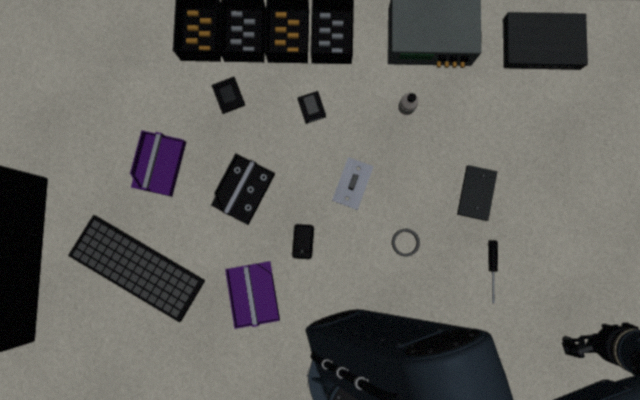

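View pics/scene0.png

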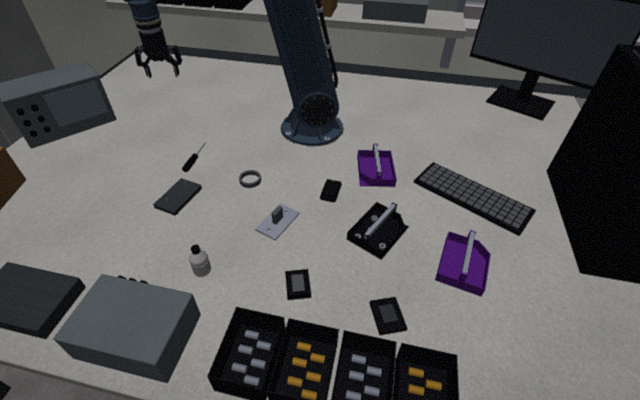

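The top view shows the plate at about (353,184), the fixture at (477,192) and the black tray at (243,188). In the scene view they are at (277,221), (178,196) and (378,230).

```bash
python3 - <<'E'
from h import *
P={n:vision.camera_params(n) for n in('top','scene','wrist')}
def mask(im,pt,kind):
    h=cv2.cvtColor(im,cv2.COLOR_RGB2HSV); return h
top=cv2.imread('pics/top0.png'); 
for nm,a,b,z in (('fix',(477,192),(178,194),24),('plategrip',(353,182),(278,214),52),('handle',(242,188),(381,221),64),
  ('mouse',(303,241),(331,190),20),('tape',(405,242),(250,179),10),('driver',(493,262),(193,158),10),('oil',(408,104),(199,261),50),('module',(312,107),(298,283),15)):
    print(nm,onz(P['top'],a,z,'top').round(),onz(P['scene'],b,z,'scene').round(),tri([ray(P['top'],a,'top'),ray(P['scene'],b,'scene')]).round())
# plate long axis from top
for nm,bx in (('fix',(455,160,500,225)),('plate',(330,155,375,212))):
    x0,y0,x1,y1=bx; c=top[y0:y1,x0:x1].astype(int)
    m=(c.sum(2)<240) if nm=='fix' else ((c[...,0]-c[...,2])>12)
    m=m.astype(np.uint8); n,l,s,cc=cv2.connectedComponentsWithStats(m); k=1+s[1:,4].argmax()
    ct=cv2.findContours((l==k).astype(np.uint8),0,2)[0]; rr=cv2.minAreaRect(max(ct,key=cv2.contourArea)); bxp=cv2.boxPoints(rr)+[x0,y0]
    W=np.array([onz(P['top'],q,24 if nm=='fix' else 6,'top') for q in bxp])
    print(nm,s[k,4],W.mean(0).round(1),W.round().tolist())
for q in ((250,162),(222,213)): print('handle end',onz(P['top'],q,64,'top').round())
s=telemetry.sense(); q=s['orientation']; T=R.from_quat(np.r_[q[1:],q[0]]).as_matrix(); print(T.round(3))
M=R.from_rotvec(P['wrist']['rvec']).as_matrix(); o=-M.T@P['wrist']['tvec']
print('cam in tool',T.T@(o-s['eef_pos']),'\n',(T.T@M.T).round(3))
E
```

```text
fix [ 506. -326.   24.] [ 504. -325.   24.] [ 506. -325.   26.]
plategrip [523.  15.  52.] [541.  23.  52.] [525.  15.  33.]
handle [498. 311.  64.] [511. 321.  64.] [499. 318.  50.]
mouse [362. 146.  20.] [369. 150.  20.] [362. 148.  13.]
tape [ 366. -132.   10.] [ 367. -131.   10.] [ 366. -132.    9.]
driver [ 317. -372.   10.] [ 304. -372.   10.] [ 316. -366.   21.]
oil [ 741. -132.   50.] [ 751. -131.   50.] [ 745. -135.   41.]
module [737. 131.  15.] [735. 133.  15.] [736. 132.  17.]
fix 1623 [ 504.6 -325.9   24. ] [[443.0, -269.0, 24.0], [582.0, -297.0, 24.0], [566.0, -383.0, 24.0], [428.0, -354.0, 24.0]]
plate 507 [525.5  14.    6. ] [[479.0, 67.0, 6.0], [595.0, 26.0, 6.0], [572.0, -39.0, 6.0], [456.0, 2.0, 6.0]]
handle end [569. 292.  64.]
handle end [430. 361.  64.]
[[ 0.949  0.314 -0.   ]
 [ 0.314 -0.949  0.001]
 [-0.    -0.001 -1.   ]]
cam in tool [  78.56367617    0.38325574 -143.21712602] 
 [[-0.001 -0.951 -0.308]
 [ 1.    -0.    -0.001]
 [ 0.001 -0.308  0.951]]
```

View pics/wrist0.png

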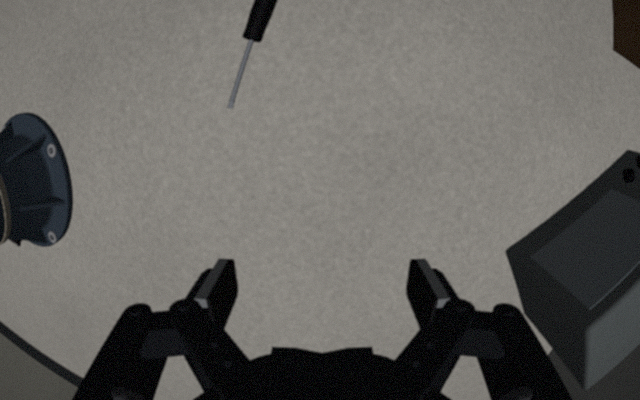

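Wrist view: open fingers at the bottom and the screwdriver at the top. The coarse positions from the two views agree, so I'll move over the fixture for a close look.

Call:
step_arm(
  moves=[
    [0, 4.7, -0.7, -0.2, 0, 0, 0],
    [0, 4.7, -0.7, 0, 0, 0, 0],
    [0, 4.7, -0.7, 0, 0, 0, 0],
    [0, 4.7, -0.7, 0, 0, 0, 0],
    [0, 4.7, -0.7, 0, 0, 0, 0],
    [0, 4.7, -0.7, 0, 0, 0, 0],
    [0, 4.7, -0.7, 0, 0, 0, 0],
    [0, 4.7, -0.7, 0, 0, 0, 0],
    [0, 0, 0, 0, 0, 0, 0.13],
    [0, 0, 0, 0, 0, 0, 0.13],
    [0, 0, 0, 0, 0, 0, 0.13],
    [0, 0, 0, 0, 0, 0, 0.13],
  ],
)

```text
time_s: 1.35
eef_pos: [517.9, -319.2, 227.6]
orientation: [-0.002, 0.994, -0.11, -0.003]
wrist_force: [0.1, 0.1, 0.2]
grip_width: 0.997
```

```bash
python3 - <<'E'
from h import *
im,p=snap('wrist','w1.png'); np.save('w1p.npy',p,allow_pickle=True)
print(telemetry.sense()['eef_pos'])
E
```

```text
[ 517.84420593 -319.20152006  227.53418104]
```

View pics/w1.png

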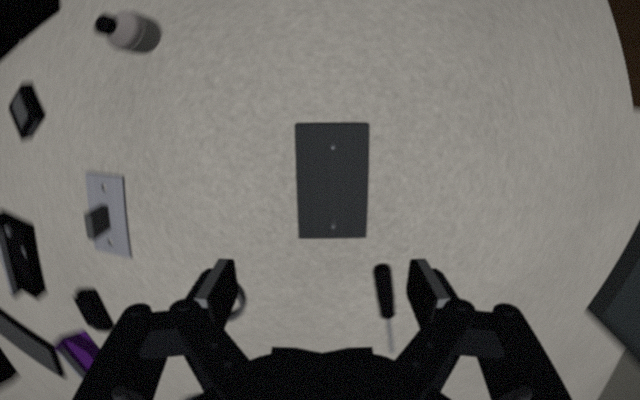

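Call:
step_arm(
  moves=[
    [0, 0, -4, 0, 0, 0, 0],
    [0, 0, -4, 0, 0, 0, 0],
    [0, 0, 0, 0, 0, 0, 0],
    [0, 0, 0, 0, 0, 0, 0],
  ],
)

```text
time_s: 1.8
eef_pos: [535.9, -239.7, 226.3]
orientation: [-0.002, 0.994, -0.11, -0.004]
wrist_force: [0.4, 0.1, 0.6]
grip_width: 1.001
```

The fixture shows at (332,181), with its pins at (333,147) and (333,226). Next I'll take a second view and triangulate the pins and corners.

```bash
cat >> h.py <<'E'
def comp(m,near):
    m=m.astype(np.uint8); n,l,s,c=cv2.connectedComponentsWithStats(m)
    ok=[i for i in range(1,n) if s[i,4]>150]; k=min(ok,key=lambda i:np.hypot(*(c[i]-near)))
    return (l==k).astype(np.uint8),c[k],s[k,4]
def quad(mk):
    ct=max(cv2.findContours(mk,0,1)[0],key=cv2.contourArea); h=cv2.convexHull(ct)
    q=cv2.boxPoints(cv2.minAreaRect(h))
    pts=ct[:,0,:].astype(float); L=[]
    for i in range(4):  # fit a line to the contour points near each side
        a,b=q[i],q[(i+1)%4]; t=(b-a)/np.linalg.norm(b-a); n=np.array([-t[1],t[0]])
        s=(pts-a)@t; e=abs((pts-a)@n); k=(e<4)&(s>6)&(s<np.linalg.norm(b-a)-6)
        v=cv2.fitLine(pts[k].astype(np.float32),cv2.DIST_HUBER,0,.01,.01).ravel(); L.append(v)
    C=[]
    for i in range(4):
        u,w=L[i-1],L[i]; x=np.linalg.solve(np.array([[u[0],-w[0]],[u[1],-w[1]]]),[w[2]-u[2],w[3]-u[3]]); C.append(u[2:]+x[0]*u[:2])
    return np.array(C)
def dots(g,mk,sgn,n=2,er=9):
    inn=cv2.erode(mk,np.ones((er,er)));d=sgn*(g.astype(np.float32)-cv2.medianBlur(g,21)); d=cv2.GaussianBlur(d,(0,0),1.2)*inn; out=[]
    for _ in range(n):
        _,v,_,(x,y)=cv2.minMaxLoc(d); w=d[y-4:y+5,x-4:x+5].clip(0); Y,X=np.mgrid[y-4:y+5,x-4:x+5]
        out.append((float((w*X).sum()/w.sum()),float((w*Y).sum()/w.sum()))); d[y-7:y+8,x-7:x+8]=0
    return sorted(out,key=lambda p:p[1])
E
python3 - <<'E'
from h import *
p1=np.load('w1p.npy',allow_pickle=True).item(); im2,p2=snap('wrist','w2.png'); np.save('w2p.npy',p2,allow_pickle=True)
Q=[];D=[]
for fn,p in (('w1.png',p1),('w2.png',p2)):
    im=cv2.imread('pics/'+fn); g=cv2.cvtColor(im,6); b=cv2.GaussianBlur(g,(3,3),0)
    c=proj(p,[505,-326,24],'wrist'); m,cc,a=comp(cv2.morphologyEx((b<85).astype(np.uint8),cv2.MORPH_CLOSE,np.ones((7,7))),c)
    q=quad(m); q=q[np.lexsort((q[:,0],(q[:,1]>cc[1])))]; print(a,q.round(1).tolist()); d=dots(g,m,1); print(d)
    Q.append([ray(p,u,'wrist') for u in q]); D.append([ray(p,u,'wrist') for u in d])
    W=np.array([onz(p,u,24,'wrist') for u in q]); print('z24 corners',W.round(1).tolist(),W.mean(0).round(1))
    for z in (38,42,46): W=np.array([onz(p,u,z,'wrist') for u in d]); print('pins',z,W.round(1).tolist(),W.mean(0).round(1),np.linalg.norm(W[0]-W[1]))
for i in range(4): print('corner tri',tri([Q[0][i],Q[1][i]]).round(1))
for i in range(2): print('pin tri',tri([D[0][i],D[1][i]]).round(1))
E
```

```text
8166 [[294.70001220703125, 123.0], [368.5, 123.0], [298.70001220703125, 237.0], [365.29998779296875, 237.0]]
[(332.5967961696035, 147.0155744521448), (332.94492165476674, 225.86049828150416)]
z24 corners [[581.9, -302.4, 24.0], [564.4, -382.8, 24.0], [447.2, -274.1, 24.0], [429.1, -354.2, 24.0]] [ 505.6 -328.4   24. ]
pins 38 [[548.0, -337.7, 38.0], [458.4, -319.0, 38.0]] [ 503.2 -328.3   38. ] 91.51148758824633
pins 42 [[548.6, -337.7, 42.0], [460.1, -319.2, 42.0]] [ 504.3 -328.4   42. ] 90.4100118961126
pins 46 [[549.1, -337.7, 46.0], [461.7, -319.4, 46.0]] [ 505.4 -328.6   46. ] 89.30853620397876
7753 [[366.29998779296875, 124.0], [436.79998779296875, 124.0], [364.20001220703125, 237.60000610351562], [429.20001220703125, 235.39999389648438]]
[(407.7010901699354, 148.1129233590962), (403.5765870231138, 225.39068615811973)]
z24 corners [[581.4, -300.3, 24.0], [566.7, -382.2, 24.0], [446.8, -272.8, 24.0], [429.7, -355.5, 24.0]] [ 506.1 -327.7   24. ]
pins 38 [[547.9, -339.0, 38.0], [458.2, -321.1, 38.0]] [ 503. -330.   38.] 91.54859017868792
pins 42 [[548.7, -338.0, 42.0], [460.0, -320.3, 42.0]] [ 504.4 -329.2   42. ] 90.4417541588181
pins 46 [[549.5, -337.0, 46.0], [461.9, -319.6, 46.0]] [ 505.7 -328.3   46. ] 89.33491813894831
corner tri [ 581.1 -301.4   15.5]
corner tri [ 565.  -383.6   19.5]
corner tri [ 444.7 -273.1   18.9]
corner tri [ 432.  -354.    29.1]
pin tri [ 548.8 -337.7   43.1]
pin tri [ 462.  -319.5   46.4]
```

Call:
step_arm(
  moves=[
    [0, -1.3, -4.9, 0, 0, 0, 0],
    [0, -1.3, -4.9, 0, 0, 0, 0],
    [0, -1.3, -4.9, 0, 0, 0, 0],
    [0, -1.3, -4.9, 0, 0, 0, 0.06],
    [0, -1.3, 0, 0, 0, 0, 0.06],
    [0, 0, 0, 0, 0, 0, 0],
    [0, 0, 0, 0, 0, 0, 0],
  ],
)

```text
time_s: 2.55
eef_pos: [499.5, -105.4, 226.9]
orientation: [-0.03, 0.992, -0.119, -0.002]
wrist_force: [0.2, 0.2, 0.3]
grip_width: 0.997
```

```bash
python3 - <<'E'
from h import *
im,p=snap('wrist','w3.png'); np.save('w3p.npy',p,allow_pickle=True)
E
```

Call:
step_arm(
  moves=[
    [0, 0, -4, 1.0, 0, 0, 0],
    [0, 0, -3, 1.0, 0, 0, 0],
    [0, 0, 0, 1.0, 0, 0, 0],
    [0, 0, 0, 1.0, 0, 0, 0],
    [0, 0, 0, 0, 0, 0, 0],
    [0, 0, 0, 0, 0, 0, 0],
  ],
)

```text
time_s: 3.2
eef_pos: [509.9, -69.3, 188.4]
orientation: [-0.044, 0.995, -0.093, -0.002]
wrist_force: [0.5, -0.5, 0.4]
grip_width: 0.999
```

```bash
python3 - <<'E'
from h import *
im,p=snap('wrist','w4.png'); np.save('w4p.npy',p,allow_pickle=True)
cv2.imwrite('pics/v34.png',np.vstack([cv2.imread('pics/w3.png')[:290],cv2.imread('pics/w4.png')[:290]]))
E
```

```text
(no output)
```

View pics/v34.png

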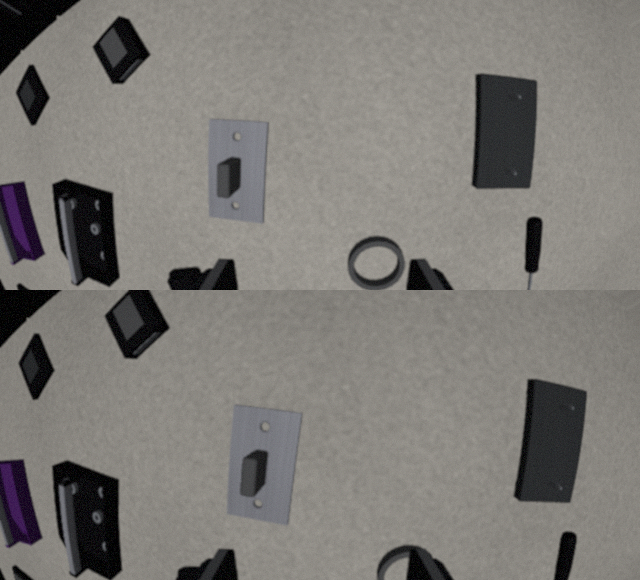

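Both frames show the plate. The holes are at w3 (237,136),(236,206) and w4 (265,136),(258,213), and the grip block at (229,177) and (253,183). The tool picked up a slight tilt, which I'll correct.

```bash
cat >> h.py <<'E'
def goto(pos,yaw,tilt=None):
    """print tool-frame turn to first make, then shift (cm) in the target tool frame; yaw deg of tool x, tool down"""
    s=telemetry.sense(); q=s['orientation']; T=R.from_quat(np.r_[q[1:],q[0]]); a=np.radians(yaw)
    G=R.from_matrix(np.array([[np.cos(a),np.sin(a),0],[np.sin(a),-np.cos(a),0],[0,0,-1]]))
    if tilt is not None: G=R.from_rotvec(tilt)*G
    print('at',s['eef_pos'].round(1),'t',s['time_s'],'turn',(T.inv()*G).as_rotvec().round(3),'shift cm',(G.inv().apply(np.array(pos)-s['eef_pos'])/10).round(2),'j',s['joints'].round(2),'F',s['wrist_force'].round(1),'w',s['grip_width'].round(3))
E
python3 - <<'E'
from h import *
Q=[];D=[]
for n,hs in ((3,((237,136),(236,206))),(4,((265,136),(258,213)))):
    p=np.load(f'w{n}p.npy',allow_pickle=True).item(); im=cv2.imread(f'pics/w{n}.png'); g=cv2.cvtColor(im,6); b=cv2.GaussianBlur(im,(5,5),0).astype(int)
    c=proj(p,[525,14,6],'wrist'); m=cv2.morphologyEx(((b[...,0]-b[...,2])>3).astype(np.uint8),cv2.MORPH_OPEN,np.ones((3,3))); m=cv2.morphologyEx(m,cv2.MORPH_CLOSE,np.ones((9,9)))
    m,cc,a=comp(m,c); ct=max(cv2.findContours(m,0,2)[0],key=cv2.contourArea); m=cv2.fillPoly(m*0,[ct],1)
    q=quad(m); q=q[np.lexsort((q[:,0],(q[:,1]>cc[1])))]; print(a,q.round(1).tolist())
    W=np.array([onz(p,u,6,'wrist') for u in q]); print('z6',W.round(1).tolist(),W.mean(0).round(1),np.linalg.norm(W[0]-W[1]),np.linalg.norm(W[0]-W[2]))
    d=[]
    for x,y in hs:
        w=abs(g[y-8:y+9,x-8:x+9].astype(float)-cv2.medianBlur(g,31)[y,x]); w=(w-8).clip(0); Y,X=np.mgrid[y-8:y+9,x-8:x+9]; d.append(((w*X).sum()/w.sum(),(w*Y).sum()/w.sum()))
    H=np.array([onz(p,u,5,'wrist') for u in d]); print('holes',np.round(d,1).tolist(),H.round(1).tolist(),H.mean(0).round(1),np.linalg.norm(H[0]-H[1]))
    dk=comp((cv2.GaussianBlur(g,(3,3),0)<88).astype(np.uint8)*m,proj(p,[525,14,30],'wrist')); ys,xs=np.nonzero(dk[0]); print('block',dk[1],dk[2],(xs.min(),xs.max(),ys.min(),ys.max()))
    Q.append([ray(p,u,'wrist') for u in q]);D.append([ray(p,u,'wrist') for u in d]+[ray(p,dk[1],'wrist')])
for A in (Q,D):
    for i in range(len(A[0])): print('tri',tri([A[0][i],A[1][i]]).round(1))
goto([525,14,190],-19.5)
E
```

```text
4664 [[209.0, 119.69999694824219], [266.1000061035156, 122.69999694824219], [209.0, 214.89999389648438], [261.1000061035156, 221.39999389648438]]
z6 [[598.2, 28.2, 6.0], [573.9, -42.0, 6.0], [478.4, 70.0, 6.0], [454.2, 0.3, 6.0]] [526.2  14.1   6. ] 74.24210166865316 126.90728513341635
holes [[234.8, 136.5], [233.5, 205.7]] [[568.2, 1.3, 5.0], [482.8, 31.0, 5.0]] [525.5  16.1   5. ] 90.4327931926593
block [228.76772616 176.59413203] 818 (np.int64(217), np.int64(240), np.int64(157), np.int64(197))
6051 [[234.39999389648438, 115.69999694824219], [300.0, 123.69999694824219], [226.60000610351562, 222.0], [285.79998779296875, 233.3000030517578]]
z6 [[597.9, 27.5, 6.0], [573.9, -42.1, 6.0], [478.4, 70.3, 6.0], [453.9, 0.4, 6.0]] [526.  14.   6.] 73.59759288972319 127.01138815225323
holes [[263.0, 137.0], [255.0, 211.5]] [[567.9, 0.9, 5.0], [485.7, 30.9, 5.0]] [526.8  15.9   5. ] 87.52642340297163
block [253.57625483 182.52702703] 1036 (np.int64(240), np.int64(267), np.int64(160), np.int64(206))
tri [597.5  23.1  17.4]
tri [574.  -42.3   7.3]
tri [477.7  71.3   3.8]
tri [ 4.548e+02 -4.000e-01  8.100e+00]
tri [568.3  -1.2  11.9]
tri [476.8  42.  -21.2]
tri [524.6  15.3  27. ]Traceback (most recent call last):
  File "<stdin>", line 17, in <module>
  File "h.py", line 55, in goto
    print('at',s['eef_pos'].round(1),'t',s['time_s'],'turn',(T.inv()*G).as_rotvec().round(3),'shift cm',(G.inv().apply(np.array(pos)-s['eef_pos'])/10).round(2),'j',s['joints'].round(2),'F',s['wrist_force'].round(1),'w',s['grip_width'].round(3))
                                                                                                                                                                                                                           ^^^^^^^^^^^^^^^^^^^^^
AttributeError: 'float' object has no attribute 'round'
```

```bash
sed -i "s/s\['grip_width'\].round(3)/round(float(s['grip_width']),3)/" h.py; python3 -c "
from h import *
goto([526,14.3,120],-19.3)"
```

```text
at [509.9 -69.4 188.4] t 3.25 turn [-0.087  0.02   0.15 ] shift cm [-1.24 -8.43  6.84] j [-0.19  0.25 -0.11  1.22  0.09  3.14] F [-0.3 -0.   0.2] w 0.998
```

Joint 6 is at its limit, so I'll use the opposite yaw (160.7°) by turning half way round.

Call:
step_arm(
  moves=[
    [0, 0, 0, 0, -0.087, 0.02, -0.1],
    [0, 0, 0, 0, 0, 0, -0.15],
    [0, 0, 0, 0, 0, 0, -0.15],
    [0, 0, 0, 0, 0, 0, -0.15],
    [0, 0, 0, 0, 0, 0, -0.15],
    [0, 0, 0, 0, 0, 0, -0.15],
    [0, 0, 0, 0, 0, 0, -0.15],
    [0, 0, 0, 0, 0, 0, -0.15],
    [0, 0, 0, 0, 0, 0, -0.15],
    [0, 0, 0, 0, 0, 0, -0.15],
    [0, 0, 0, 0, 0, 0, -0.15],
    [0, 0, 0, 0, 0, 0, -0.15],
  ],
)

```text
time_s: 4.45
eef_pos: [511.7, -73.4, 193.7]
orientation: [0.009, 0.709, 0.705, 0.005]
wrist_force: [0.2, -0.3, -0.5]
grip_width: 0.998
```

Call:
step_arm(
  moves=[
    [0, 0, 0, 0, 0, 0, -0.15],
    [0, 0, 0, 0, 0, 0, -0.15],
    [0, 0, 0, 0, 0, 0, -0.15],
    [0, 0, 0, 0, 0, 0, -0.15],
    [0, 0, 0, 0, 0, 0, -0.15],
    [0, 0, 0, 0, 0, 0, -0.15],
    [0, 0, 0, 0, 0, 0, -0.15],
    [0, 0, 0, 0, 0, 0, -0.15],
    [0, 0, 0, 0, 0, 0, 0],
  ],
)

```text
time_s: 5.35
eef_pos: [513.1, -76.4, 198.0]
orientation: [0.013, 0.186, 0.983, -0.002]
wrist_force: [0.3, 0.2, -0.1]
grip_width: 0.997
```

```bash
python3 -c "
from h import *
goto([526,14.3,120],160.7)"
```

```text
at [513.1 -76.4 198. ] t 5.35 turn [ 0.001  0.027 -0.036] shift cm [1.78 8.99 7.8 ] j [-0.14  0.22 -0.12  1.2  -0.    0.23] F [ 0.3  0.2 -0.1] w 0.997
```

Call:
step_arm(
  moves=[
    [0, 0, 0, 0, 0, 0.027, -0.036],
    [0, 0.4, 2.2, 1.5, 0, 0, 0],
    [0, 0.4, 2.2, 2, 0, 0, 0],
    [0, 0.4, 2.2, 2, 0, 0, 0],
    [0, 0.4, 2.2, 2, 0, 0, 0],
    [0, 0, 0, 0, 0, 0, 0],
    [0, 0, 0, 0, 0, 0, 0],
  ],
)

```text
time_s: 6.05
eef_pos: [530.9, 12.4, 123.7]
orientation: [0.003, 0.185, 0.983, 0.0]
wrist_force: [0.0, -0.2, 1.4]
grip_width: 1.001
```

```bash
python3 - <<'E'
from h import *
im,p=snap('wrist','w5.png'); np.save('w5p.npy',p,allow_pickle=True)
for z in (6,29,52):
    for a in (-1,1): print(z,proj(p,[526+20*a*.944,14.3-20*a*.33,z],'wrist').round())
goto([526,14.3,16],160.7)
E
```

```text
6 [321. 169.]
6 [323. 212.]
29 [321. 175.]
29 [323. 222.]
52 [321. 182.]
52 [323. 233.]
at [530.8  12.2 123.7] t 6.1 turn [ 0.001  0.005 -0.035] shift cm [ 0.52  0.04 10.77] j [ 0.02  0.3  -0.21  1.05 -0.    0.39] F [-0.2  0.9  0.2] w 1.003
```

View pics/w5.png

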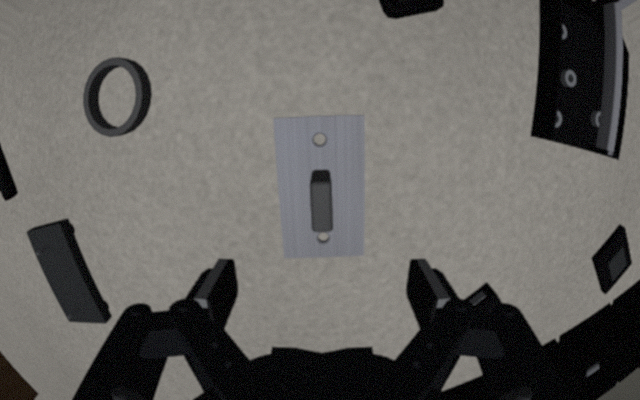

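The block's top face spans (312–332, 181–232), which matches the prediction. I'll descend and grasp.

Call:
step_arm(
  moves=[
    [0, 0.5, 0, 0, 0, 0.005, -0.045],
    [0, 0, 0, 3, 0, 0, 0],
    [0, 0, 0, 3, 0, 0, 0],
    [0, 0, 0, 3, 0, 0, 0],
    [0, 0, 0, 1.3, 0, 0, 0],
    [0, 0, 0, 0, 0, 0, 0],
  ],
)

```text
time_s: 6.7
eef_pos: [531.4, 8.8, 24.7]
orientation: [0.006, 0.169, 0.986, 0.001]
wrist_force: [0.2, 0.1, -0.7]
grip_width: 1.0
```

```bash
python3 - <<'E'
from h import *
goto([526,14.3,16],160.7)
E
```

```text
at [531.4   8.8  24.7] t 6.7 turn [ 0.005  0.012 -0.003] shift cm [0.69 0.34 0.87] j [ 0.02  0.39 -0.36  0.8   0.    0.36] F [ 0.2  0.1 -0.7] w 1.0
```

Call:
step_arm(
  moves=[
    [0, 0.7, 0.35, 0, 0.005, 0.012, -0.003],
    [0, 0, 0, 0.8, 0, 0, 0],
    [0, 0, 0, 0, 0, 0, 0],
  ],
)

```text
time_s: 7.0
eef_pos: [527.5, 13.6, 19.2]
orientation: [0.002, 0.17, 0.986, -0.0]
wrist_force: [-0.3, 0.3, 0.4]
grip_width: 0.999
```

```bash
python3 - <<'E'
from h import *
goto([526,14.3,16],160.7)
E
```

```text
at [527.5  13.6  19.2] t 7.0 turn [ 0.     0.003 -0.004] shift cm [0.16 0.02 0.32] j [ 0.03  0.4  -0.37  0.8  -0.    0.37] F [-0.3  0.3  0.4] w 0.999
```

Call:
step_arm(
  moves=[
    [255, 0, 0, 0, 0, 0, 0],
    [255, 0, 0, 0, 0, 0, 0],
    [255, 0, 0, 0, 0, 0, 0],
    [255, 0, 0, 0, 0, 0, 0],
    [255, 0, 0, 0, 0, 0, 0],
    [255, 0, 0, 0, 0, 0, 0],
    [255, 0, 0, 0, 0, 0, 0],
    [255, 0, 0, 0, 0, 0, 0],
  ],
  newtons=50,
)

```text
time_s: 7.8
eef_pos: [528.8, 13.8, 21.0]
orientation: [0.003, 0.169, 0.986, 0.0]
wrist_force: [-0.3, 1.0, -0.7]
grip_width: 0.178
```

```bash
python3 - <<'E'
from h import *
goto([526,14.3,16],160.7)
E
```

```text
at [528.8  13.8  21. ] t 7.8 turn [ 0.002  0.006 -0.004] shift cm [ 0.28 -0.04  0.5 ] j [ 0.03  0.4  -0.36  0.8  -0.    0.37] F [-0.3  1.  -0.7] w 0.178
```

Call:
step_arm(
  moves=[
    [255, 0, 0, -1, 0, 0, 0],
    [255, 0, 0, -2, 0, 0, 0],
    [255, 0, 0, -2, 0, 0, 0],
    [255, 0, 0, -2, 0, 0, 0],
    [255, 0, 0, -1, 0, 0, 0],
    [255, -0.9, -3.2, 0, 0, 0, 0],
    [255, -0.9, -3.2, 0, 0, 0, 0],
    [255, -0.9, -3.2, 0, 0, 0, 0],
    [255, -0.9, -3.2, 0, 0, 0, 0],
    [255, -0.9, -3.2, 0, 0, 0, 0],
    [255, -0.9, -3.2, 0, 0, 0, 0],
    [255, 0, 0, 0, 0, 0, 0],
  ],
)

```text
time_s: 9.0
eef_pos: [513.4, -191.3, 106.5]
orientation: [0.002, 0.167, 0.986, -0.0]
wrist_force: [0.0, 0.5, -2.4]
grip_width: 0.181
```

```bash
python3 - <<'E'
from h import *
goto([505.3,-328.4,110],168.2)
E
```

```text
at [ 513.4 -191.3  106.5] t 9.0 turn [ 0.     0.004 -0.13 ] shift cm [ -2.01 -13.59  -0.35] j [-0.36  0.34 -0.19  1.03  0.   -0.02] F [ 0.   0.5 -2.4] w 0.181
```

Call:
step_arm(
  moves=[
    [255, 0, 0, 0, 0, 0.004, -0.13],
    [255, -0.5, -3.4, 0, 0, 0, 0],
    [255, -0.5, -3.4, 0, 0, 0, 0],
    [255, -0.5, -3.4, 0, 0, 0, 0],
    [255, -0.5, -3.4, 0, 0, 0, 0],
    [255, 0, 0, 0, 0, 0, 0],
    [255, 0, 0, 0, 0, 0, 0],
  ],
)

```text
time_s: 9.7
eef_pos: [504.1, -330.7, 105.2]
orientation: [-0.002, 0.1, 0.995, 0.002]
wrist_force: [0.4, 0.5, -3.3]
grip_width: 0.181
```

```bash
python3 - <<'E'
from h import *
im,p=snap('wrist','w6.png'); np.save('w6p.npy',p,allow_pickle=True)
goto([505.3,-328.4,110],168.2)
cv2.imwrite('pics/w6c.png',cv2.resize(im[100:330,200:450,::-1],None,fx=3,fy=2.6))
E
```

```text
at [ 504.2 -330.6  105.2] t 9.75 turn [ 0.003 -0.004  0.006] shift cm [-0.06  0.24 -0.48] j [-0.58  0.44 -0.05  1.09  0.   -0.38] F [-0.8 -0.4 -2.2] w 0.175
```

View pics/w6c.png

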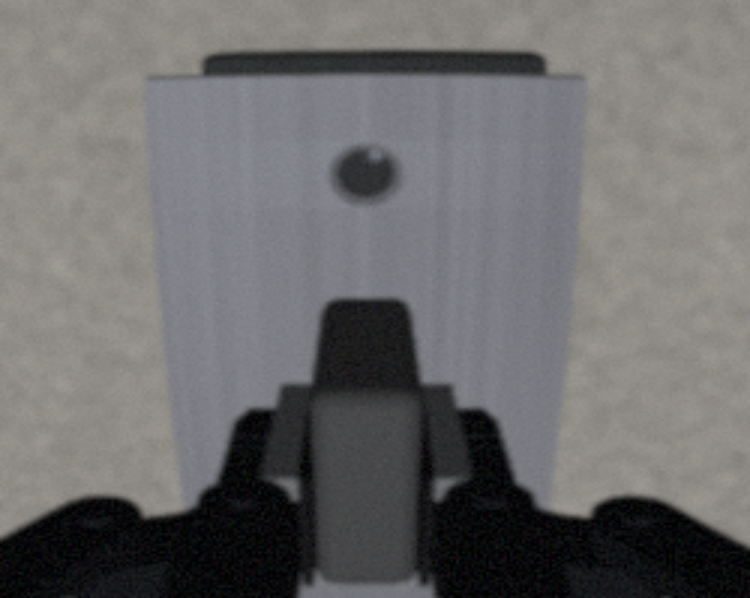

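In the full frame the plate hole is at (321.7,166.2), with the pin top glinting inside it at (325,159.6). The plate's far edge runs (248.7,129.6)–(395,129.6).

```bash
cat > m.py <<'E'
from h import *
def meas(fn,p,tcp,dz=21):
    g=cv2.cvtColor(cv2.imread('pics/'+fn),6).astype(np.float32); zt=tcp[2]-dz+6
    u0=proj(p,[tcp[0],tcp[1],zt],'wrist')
    return g,zt
E
python3 - <<'E'
from h import *
p=np.load('w6p.npy',allow_pickle=True).item(); s=telemetry.sense(); t=s['eef_pos']; zt=t[2]-21+6
g=cv2.cvtColor(cv2.imread('pics/w6.png'),6); 
w=g[155:178,308:336].astype(float); m=(w<88); ys,xs=np.nonzero(m); print('hole bbox',xs.min()+308,xs.max()+308,ys.min()+155,ys.max()+155)
hu=(xs.min()+xs.max()+617)/2-.5, (ys.min()+ys.max()+310)/2
hole=onz(p,hu,zt,'wrist'); print('hole',hu,hole.round(1))
b=w*(w>80)*0; d=w.copy(); 
Y,X=np.mgrid[155:178,308:336]; k=(abs(X-325)<4)&(abs(Y-159.5)<4); v=(w-72).clip(0)*k; pu=((v*X).sum()/v.sum(),(v*Y).sum()/v.sum())
print('pin',pu,[onz(p,pu,z,'wrist').round(1) for z in (40,44,46)])
E_=[onz(p,u,zt,'wrist') for u in ((248.7,129.8),(395,129.8))]
print('edge',[e.round(1) for e in E_],np.linalg.norm(E_[0]-E_[1]))
e=E_[0]-E_[1]; print('yaw plate from edge',np.degrees(np.arctan2(e[1],e[0])))
q=s['orientation'];T=R.from_quat(np.r_[q[1:],q[0]])
print('tool frame hole',T.inv().apply(hole-t).round(1),'edgemid',T.inv().apply((E_[0]+E_[1])/2-t).round(1))
E
```

```text
hole bbox 311 331 157 176
hole (np.float64(321.0), np.float64(166.5)) [ 456.6 -321.9   90.2]
pin (np.float64(325.2677304964539), np.float64(157.93439716312056)) [array([ 461. , -319.7,   40. ]), array([ 460.4, -319.7,   44. ]), array([ 460. , -319.6,   46. ])]
edge [array([ 429.7, -354.6,   90.2]), array([ 444.9, -280.4,   90.2])] 75.71100473401722
yaw plate from edge -101.56445603732296
tool frame hole [48.3 -1.  15.2] edgemid [68.1 -0.5 15.2]
```

Call:
step_arm(
  moves=[
    [255, -0.35, 0.3, 0, 0.003, -0.004, 0.003],
    [255, 0, 0, 1, 0, 0, 0],
    [255, 0, 0, 1, 0, 0, 0],
    [255, 0, 0, 0.5, 0, 0, 0],
    [255, 0, 0, 0, 0, 0, 0],
    [255, 0, 0, 0, 0, 0, 0],
  ],
)

```text
time_s: 10.35
eef_pos: [508.8, -323.4, 77.4]
orientation: [-0.001, 0.099, 0.995, 0.001]
wrist_force: [-0.0, 0.1, -1.9]
grip_width: 0.176
```

```bash
cat > m.py <<'E'
from h import *
import sys
im,p=snap('wrist',sys.argv[1]); s=telemetry.sense(); t=s['eef_pos']; zt=t[2]-21+6
q=s['orientation'];T=R.from_quat(np.r_[q[1:],q[0]])
hole=t+T.apply([48.2,-.8,15]); c=t+T.apply([3.2,-.8,21])
print('pred hole',hole.round(1),'px',proj(p,hole,'wrist').round(1),'centre',c.round(1),'err to fixture, tool mm',T.inv().apply(np.array([504.9,-328.5,24])-c).round(1))
goto([505.3,-328.4,110],168.3)
u=proj(p,hole,'wrist').astype(int); cv2.imwrite('pics/c'+sys.argv[1],cv2.resize(im[u[1]-30:u[1]+30,u[0]-40:u[0]+40,::-1],None,fx=8,fy=8,interpolation=cv2.INTER_CUBIC)); print('crop origin',u-[40,30])
for z in (38,46): print('pin px',z,proj(p,[460.8,-319.6,z],'wrist').round(1))
E
python3 m.py w7.png
```

```text
pred hole [ 461.3 -314.6   62.5] px [321.1 166.5] centre [ 505.4 -323.5   56.4] err to fixture, tool mm [-0.5 -5.  32.4]
at [ 508.7 -323.4   77.4] t 10.4 turn [ 0.001 -0.001  0.005] shift cm [ 0.23 -0.56 -3.26] j [-0.57  0.46 -0.09  1.02  0.   -0.37] F [-0.4  0.9 -2.9] w 0.183
crop origin [281 136]
pin px 38 [312.8 159.4]
pin px 46 [312.5 161.8]
```

View pics/cw7.png

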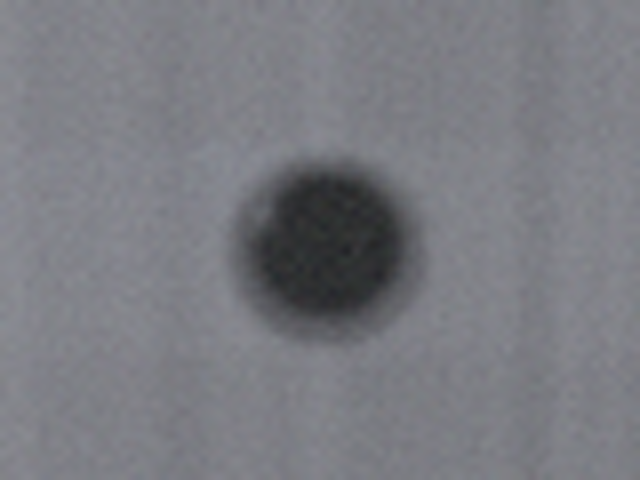

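The hole is centred at about (321.6,166.5) and the pin is hidden behind its left rim. The descent drifted about 5 mm in y, so I'll correct that first.

Call:
step_arm(
  moves=[
    [255, -0.05, -0.4, 0, 0, 0, 0],
    [255, 0, 0, 0, 0, 0, 0],
    [255, 0, 0, 0, 0, 0, 0],
  ],
)

```text
time_s: 10.7
eef_pos: [508.8, -328.3, 78.1]
orientation: [-0.0, 0.099, 0.995, 0.0]
wrist_force: [-0.0, -0.7, -2.2]
grip_width: 0.184
```

```bash
python3 m.py w8.png
```

```text
pred hole [ 461.4 -319.6   63.1] px [321.  166.7] centre [ 505.5 -328.5   57.1] err to fixture, tool mm [ 0.6 -0.1 33.1]
at [ 508.8 -328.4   78.1] t 10.75 turn [0.    0.    0.005] shift cm [ 0.34 -0.07 -3.19] j [-0.57  0.46 -0.09  1.03  0.   -0.37] F [-1.1 -0.3 -3. ] w 0.181
crop origin [281 136]
pin px 38 [320.9 157.6]
pin px 46 [320.9 159.9]
```

View pics/cw8.png

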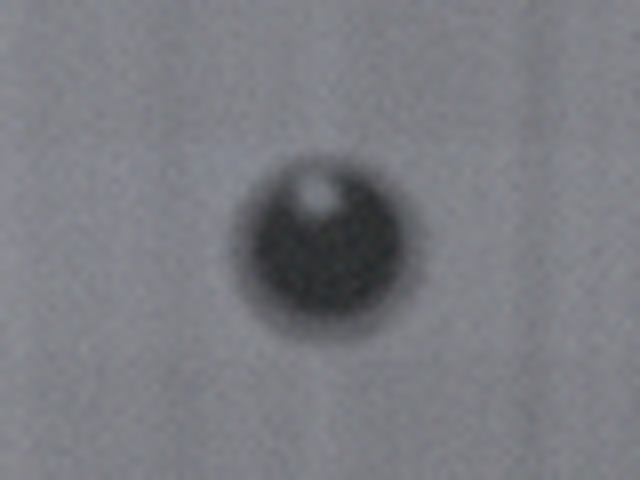

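The pin tip at (320.8,160.4) matches the prediction of (320.9,159.9), so the alignment is within 1 mm. I'll descend in small steps.

Call:
step_arm(
  moves=[
    [255, 0.05, 0, 0.3, 0, 0, 0],
    [255, 0, 0, 0.5, 0, 0, 0],
    [255, 0, 0, 0.4, 0, 0, 0],
    [255, 0, 0, 0, 0, 0, 0],
  ],
)

```text
time_s: 11.15
eef_pos: [508.2, -328.3, 65.2]
orientation: [0.0, 0.1, 0.995, 0.0]
wrist_force: [1.0, -1.2, -2.4]
grip_width: 0.175
```

```bash
python3 m.py w9.png
```

```text
pred hole [ 460.9 -319.6   50.4] px [321.1 166.9] centre [ 505.  -328.5   44.4] err to fixture, tool mm [ 0.1  0.  20.4]
at [ 508.3 -328.4   65.4] t 11.2 turn [0.    0.    0.005] shift cm [ 0.29 -0.06 -4.46] j [-0.57  0.47 -0.11  1.    0.   -0.37] F [ 0.2  0.2 -2.1] w 0.177
crop origin [281 136]
pin px 38 [321.1 162.4]
pin px 46 [321.1 165.1]
```

Call:
step_arm(
  moves=[
    [255, 0, 0, 0.4, 0, 0, 0],
    [255, 0, 0, 0.4, 0, 0, 0],
    [255, 0, 0, 0, 0, 0, 0],
  ],
)

```text
time_s: 11.5
eef_pos: [508.3, -328.3, 56.8]
orientation: [0.0, 0.099, 0.995, 0.0]
wrist_force: [-0.2, 0.4, -1.9]
grip_width: 0.179
```

```bash
python3 m.py w10.png
```

```text
pred hole [ 461.1 -319.7   42. ] px [321.1 166.9] centre [ 505.2 -328.6   36. ] err to fixture, tool mm [ 0.3  0.  12. ]
at [ 508.4 -328.4   57. ] t 11.55 turn [0.    0.001 0.005] shift cm [ 0.31 -0.06 -5.3 ] j [-0.57  0.48 -0.12  0.98  0.   -0.37] F [ 0.4  0.4 -1.4] w 0.18
crop origin [281 136]
pin px 38 [321.1 165. ]
pin px 46 [321.1 168. ]
```

Call:
step_arm(
  moves=[
    [255, 0, 0, 0.4, 0, 0, 0],
    [255, 0, 0, 0.4, 0, 0, 0],
    [255, 0, 0, 0.2, 0, 0, 0],
    [255, 0, 0, 0, 0, 0, 0],
  ],
)

```text
time_s: 11.95
eef_pos: [508.6, -328.4, 46.2]
orientation: [0.0, 0.099, 0.995, -0.0]
wrist_force: [-0.4, 0.7, -1.4]
grip_width: 0.179
```

```bash
python3 m.py w11.png
```

```text
pred hole [ 461.2 -319.7   31.3] px [321.1 166.7] centre [ 505.3 -328.6   25.3] err to fixture, tool mm [0.4 0.1 1.3]
at [ 508.6 -328.5   46.4] t 12.0 turn [-0.     0.001  0.005] shift cm [ 0.32 -0.06 -6.36] j [-0.57  0.49 -0.13  0.95  0.   -0.37] F [-0.4  0.2 -1.5] w 0.183
crop origin [281 136]
pin px 38 [321.2 168.6]
pin px 46 [321.2 172. ]
```

Call:
step_arm(
  moves=[
    [255, 0, 0, 0.15, 0, 0, 0],
    [255, 0, 0, 0.15, 0, 0, 0],
    [255, 0, 0, 0.1, 0, 0, 0],
  ],
)

```text
time_s: 12.3
eef_pos: [508.8, -328.7, 45.1]
orientation: [0.001, 0.1, 0.995, -0.001]
wrist_force: [-2.0, 1.6, 3.7]
grip_width: 0.18
```

```bash
python3 m.py w12.png
```

```text
pred hole [ 461.5 -320.    29.9] px [321.1 166.6] centre [ 505.6 -328.9   24. ] err to fixture, tool mm [0.8 0.3 0. ]
at [ 508.8 -328.7   45. ] t 12.35 turn [-0.001  0.003  0.005] shift cm [ 0.35 -0.04 -6.5 ] j [-0.57  0.49 -0.13  0.95  0.   -0.37] F [-3.2  1.5  8. ] w 0.18
crop origin [281 136]
pin px 38 [321.6 168.4]
pin px 46 [321.6 171.9]
```

Contact at +8 N, with the plate underside at 24.0 mm. It is seated, so I'll release and rise.

Call:
step_arm(
  moves=[
    [60, 0, 0, 0, 0, 0, 0],
    [0, 0, 0, 0, 0, 0, 0],
    [0, 0, 0, 0, 0, 0, 0],
    [0, 0, 0, 0, 0, 0, 0],
    [0, 0, 0, 0, 0, 0, 0],
    [0, 0, 0, -1, 0, 0, 0],
    [0, 0, 0, -2, 0, 0, 0],
    [0, 0, 0, -3, 0, 0, 0],
    [0, 0, 0, -4, 0, 0, 0],
    [0, 0, 0, -4, 0, 0, 0],
    [0, 0, 0, 0, 0, 0, 0],
    [0, 0, 0, 0, 0, 0, 0],
  ],
)

```text
time_s: 13.55
eef_pos: [508.3, -328.4, 193.9]
orientation: [0.002, 0.1, 0.995, -0.001]
wrist_force: [-0.7, 0.3, -0.7]
grip_width: 1.003
```

```bash
python3 - <<'E'
from h import *
im,p=snap('wrist','w13.png'); np.save('w13p.npy',p,allow_pickle=True)
b=cv2.GaussianBlur(im[...,::-1],(5,5),0).astype(int)
m=cv2.morphologyEx(((b[...,0]-b[...,2])>3).astype(np.uint8),cv2.MORPH_OPEN,np.ones((3,3))); m=cv2.morphologyEx(m,cv2.MORPH_CLOSE,np.ones((9,9)))
m,cc,a=comp(m,proj(p,[505,-328,30],'wrist')); q=quad(m); q=q[np.lexsort((q[:,0],(q[:,1]>cc[1])))]
for z in (30,46):
  W=np.array([onz(p,u,z,'wrist') for u in q]); print(z,q.round(1).tolist(),W.round(1).tolist(),W.mean(0).round(1),np.linalg.norm(W[0]-W[1]),np.linalg.norm(W[0]-W[2]), np.linalg.norm(W[1]-W[3]))
goto([499,316,200],153.6)
cv2.imwrite('pics/w13c.png',cv2.resize(im[80:290,200:450,::-1],None,fx=3,fy=2.6))
E
```

```text
30 [[281.6000061035156, 116.30000305175781], [360.70001220703125, 114.69999694824219], [286.20001220703125, 239.0], [357.1000061035156, 239.0]] [[432.8, -354.0, 30.0], [446.7, -277.4, 30.0], [561.6, -379.5, 30.0], [577.0, -303.5, 30.0]] [ 504.5 -328.6   30. ] 77.7959527100563 131.33114108689773 132.89211934242945
46 [[281.6000061035156, 116.30000305175781], [360.70001220703125, 114.69999694824219], [286.20001220703125, 239.0], [357.1000061035156, 239.0]] [[432.6, -351.8, 46.0], [445.8, -279.3, 46.0], [554.7, -376.1, 46.0], [569.3, -304.0, 46.0]] [ 500.6 -327.8   46. ] 73.73805890011892 124.48081268414975 125.96036917184006
at [ 508.5 -328.6  194.1] t 13.6 turn [-0.001  0.005  0.261] shift cm [29.51 57.31 -0.59] j [-0.57  0.39  0.11  1.28  0.   -0.37] F [ 0.5 -0.5  1.2] w 1.001
```

View pics/w13c.png

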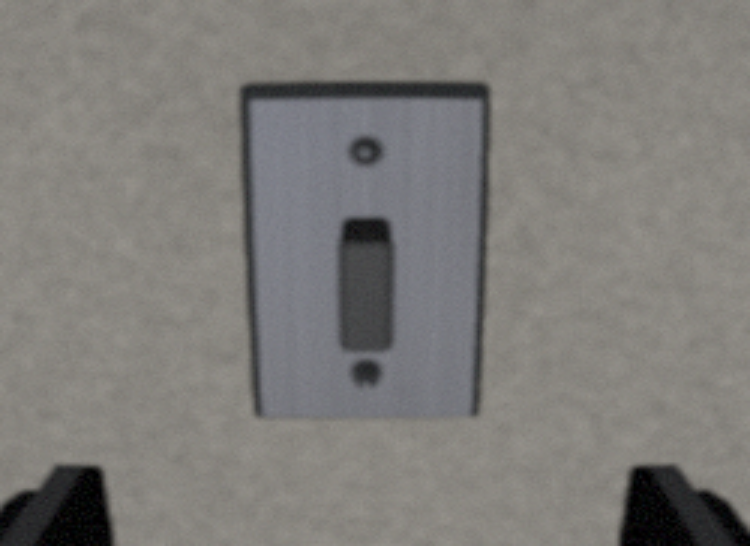

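The plate is flush: both pins show in their holes at crop (365,150) and (366,372), and the plate's outline sits centred on the block. Now to the tray.

Call:
step_arm(
  moves=[
    [0, 0.8, 3.9, -0.2, 0, 0, 0],
    [0, 0.8, 3.9, 0, 0, 0, 0],
    [0, 0.8, 3.9, 0, 0, 0, 0],
    [0, 0.8, 3.9, 0, 0, 0, 0],
    [0, 0.8, 3.9, 0, 0, 0, 0],
    [0, 0.8, 3.9, 0, 0, 0, 0],
    [0, 0.8, 3.9, 0, 0, 0, 0],
    [0, 0.8, 3.9, 0, 0, 0, 0],
    [0, 0.8, 3.9, 0, 0, 0, 0],
    [0, 0.8, 3.9, 0, 0, 0, 0],
    [0, 0.8, 3.9, 0, 0, 0, 0],
    [0, 0.8, 3.9, 0, 0, 0, 0],
  ],
)

```text
time_s: 14.8
eef_pos: [500.9, 162.4, 182.7]
orientation: [-0.007, 0.104, 0.995, -0.002]
wrist_force: [0.9, -0.3, 1.3]
grip_width: 1.007
```

Call:
step_arm(
  moves=[
    [0, 0.8, 3.9, 0, 0, 0, 0],
    [0, 0.8, 3.9, 0, 0, 0, 0],
    [0, 0, 0, 0, 0, 0, 0.13],
    [0, 0, 0, 0, 0, 0, 0.13],
    [0, 0, 0, 0, 0, 0, 0],
    [0, 0, 0, 0, 0, 0, 0],
  ],
)

```text
time_s: 15.4
eef_pos: [496.6, 250.2, 175.2]
orientation: [-0.011, 0.23, 0.973, -0.006]
wrist_force: [-0.6, -0.3, 0.6]
grip_width: 1.004
```

```bash
python3 - <<'E'
from h import *
im,p=snap('wrist','w14.png'); np.save('w14p.npy',p,allow_pickle=True)
goto([499,316,195],153.6)
E
```

```text
at [496.6 250.1 175.2] t 15.45 turn [-0.016 -0.018 -0.005] shift cm [ 2.72  6.01 -1.98] j [ 0.46  0.33 -0.03  1.24  0.01  0.93] F [-0.4  0.6  0.3] w 0.999
```

View pics/w14.png

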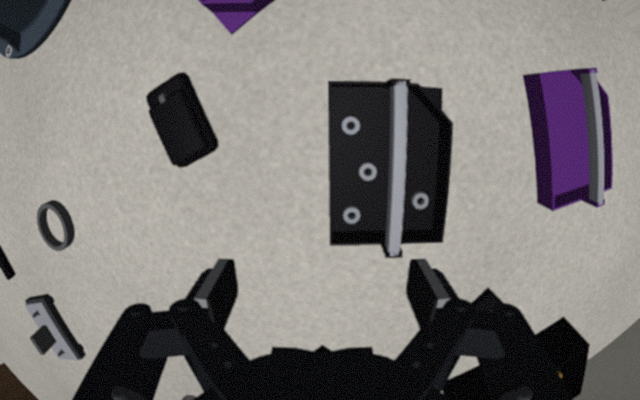

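The tray's cut corner is at the upper right (430,100), i.e. tool +x/+y. The handle runs from (400,80) to (394,255), and the rings are at (351,126), (368,172), (352,215) and (420,201). I'll centre over it and triangulate the handle.

Call:
step_arm(
  moves=[
    [0, 0, 0, 0, -0.016, -0.018, -0.005],
    [0, 0.9, 2, -0.6, 0, 0, 0],
    [0, 0.9, 2, -0.6, 0, 0, 0],
    [0, 0.9, 2, -0.6, 0, 0, 0],
    [0, 0, 0, 0, 0, 0, 0],
    [0, 0, 0, 0, 0, 0, 0],
  ],
)

```text
time_s: 16.05
eef_pos: [499.0, 313.7, 192.4]
orientation: [-0.001, 0.223, 0.975, -0.001]
wrist_force: [0.1, -0.9, -0.2]
grip_width: 1.001
```

```bash
python3 - <<'E'
from h import *
im,p=snap('wrist','w15.png'); np.save('w15p.npy',p,allow_pickle=True)
RR=[]
for n in (14,15):
    p=np.load(f'w{n}p.npy',allow_pickle=True).item(); im=cv2.imread(f'pics/w{n}.png'); b=cv2.GaussianBlur(im,(3,3),0).astype(int)
    m=(((b[...,0]-b[...,2])>3)&(b.sum(2)>240)).astype(np.uint8); m=cv2.morphologyEx(m,cv2.MORPH_OPEN,np.ones((3,3))); m=cv2.morphologyEx(m,cv2.MORPH_CLOSE,np.ones((9,5)))
    m,c,a=comp(m,proj(p,[499,316,60],'wrist')); rr=cv2.minAreaRect(cv2.findContours(m,0,2)[0][0]); q=cv2.boxPoints(rr); q=q[q[:,1].argsort()]
    e=[q[:2].mean(0),q[2:].mean(0)]; print(n,a,rr,np.round(e,1).tolist())
    for z in (55,64): W=[onz(p,u,z,'wrist') for u in e]; print(z,np.round(W,1).tolist(),np.mean(W,0).round(1),np.degrees(np.arctan2(*(W[0]-W[1])[1::-1])).round(1),np.linalg.norm(W[0]-W[1]).round(1))
    RR.append([ray(p,u,'wrist') for u in e+[(e[0]+e[1])/2]])
for i in range(3): print('tri',tri([RR[0][i],RR[1][i]]).round(1))
goto([499,316,195],153.6)
E
```

```text
14 2463 ((397.9890441894531, 168.0169677734375), (15.594768524169922, 174.41571044921875), 1.988637924194336) [[401.0, 80.9000015258789], [395.0, 255.1999969482422]]
55 [[431.8, 355.7, 55.0], [577.6, 286.1, 55.0]] [504.7 320.9  55. ] 154.5 161.5
64 [[431.7, 353.3, 64.0], [572.5, 286.1, 64.0]] [502.1 319.7  64. ] 154.5 156.1
15 2057 ((328.9999694824219, 190.49998474121094), (156.99996948242188, 13.999998092651367), 90.0) [[329.0, 112.0], [329.0, 269.0]]
55 [[434.8, 351.2, 55.0], [577.2, 283.4, 55.0]] [506.  317.3  55. ] 154.5 157.7
64 [[434.6, 351.0, 64.0], [572.4, 285.5, 64.0]] [503.5 318.3  64. ] 154.5 152.6
tri [432.9 350.9  73.8]
tri [570.8 286.1  66.9]
tri [498.7 320.3  61.3]
at [499.  313.7 192.4] t 16.1 turn [-0.002 -0.001  0.01 ] shift cm [ 0.1   0.21 -0.26] j [ 0.56  0.36  0.07  1.28 -0.    1.01] F [-0.9 -0.3 -0.1] w 0.999
```

Handle middle is about (502.5,318.5), yaw 154.5°, top near z 64–70. I'll descend.

Call:
step_arm(
  moves=[
    [100, -0.1, 0.6, 0, 0, 0, -0.008],
    [100, 0, 0, 2, 0, 0, 0],
    [100, 0, 0, 3, 0, 0, 0],
    [100, 0, 0, 3, 0, 0, 0],
    [100, 0, 0, 2.2, 0, 0, 0],
    [100, 0, 0, 0, 0, 0, 0],
    [100, 0, 0, 0, 0, 0, 0],
  ],
)

```text
time_s: 16.8
eef_pos: [504.7, 315.0, 87.9]
orientation: [-0.0, 0.219, 0.976, -0.001]
wrist_force: [0.2, -1.1, 0.5]
grip_width: 0.608
```

```bash
python3 - <<'E'
from h import *
im,p=snap('wrist','w16.png'); np.save('w16p.npy',p,allow_pickle=True)
goto([502.5,318.5,38],154.5)
b=cv2.GaussianBlur(im[...,::-1],(3,3),0).astype(int)
m=(((b[...,0]-b[...,2])>3)&(b.sum(2)>240)).astype(np.uint8); m[290:]=0; m=cv2.morphologyEx(m,cv2.MORPH_OPEN,np.ones((3,3))); m=cv2.morphologyEx(m,cv2.MORPH_CLOSE,np.ones((9,5)))
m,c,a=comp(m,proj(p,[502,318,60],'wrist')); pts=np.argwhere(m)[:,::-1]
for y in range(100,280,30):
    xs=pts[pts[:,1]==y][:,0]
    if len(xs): W=onz(p,((xs.min()+xs.max())/2,y),64,'wrist'); print(y,xs.min(),xs.max(),W.round(1),'perp',(W[:2]@[.4305,.9026]).round(1))
print('target perp',502.5*.4305+318.5*.9026, proj(p,[502.5,318.5,64],'wrist'))
E
```

```text
at [504.7 315.   88. ] t 16.85 turn [-0.001  0.     0.003] shift cm [0.35 0.23 5.  ] j [ 0.56  0.44 -0.1   1.04 -0.    1.  ] F [ 0.7 -0.5  0.4] w 0.609
100 321 336 [431.3 353.   64. ] perp 504.3
130 317 339 [445.8 345.9  64. ] perp 504.1
160 317 338 [460.6 338.6  64. ] perp 504.0
190 316 338 [476.  331.2  64. ] perp 503.8
220 287 337 [488.5 315.7  64. ] perp 495.3
250 316 336 [509.6 314.8  64. ] perp 503.5
target perp 503.80435 [326.61386017 237.94475776]
```

Perpendicular position is confirmed at about 503.8. I'll descend and grip.

Call:
step_arm(
  moves=[
    [100, 0.3, 0.23, 0, 0, 0, 0],
    [100, 0, 0, 0, 0, 0, 0],
    [100, 0, 0, 2, 0, 0, 0],
    [100, 0, 0, 2, 0, 0, 0],
    [100, 0, 0, 0.9, 0, 0, 0],
    [100, 0, 0, 0, 0, 0, 0],
  ],
)

```text
time_s: 17.45
eef_pos: [506.8, 321.3, 44.6]
orientation: [0.004, 0.219, 0.976, 0.004]
wrist_force: [-0.5, -0.3, 0.6]
grip_width: 0.606
```

```bash
python3 - <<'E'
from h import *
goto([502.5,318.5,38],154.5)
E
```

```text
at [506.8 321.3  44.6] t 17.45 turn [0.009 0.006 0.004] shift cm [ 0.27 -0.44  0.66] j [ 0.57  0.47 -0.16  0.93 -0.    1.01] F [-0.5 -0.3  0.6] w 0.606
```

Call:
step_arm(
  moves=[
    [100, 0.25, -0.4, 0.6, 0.009, 0.006, 0.004],
    [100, 0, 0, 0, 0, 0, 0],
    [100, 0, 0, 0, 0, 0, 0],
  ],
)

```text
time_s: 17.75
eef_pos: [503.5, 319.3, 40.2]
orientation: [0.001, 0.221, 0.975, 0.0]
wrist_force: [0.5, -0.0, 0.5]
grip_width: 0.608
```

```bash
python3 - <<'E'
from h import *
goto([502.5,318.5,38],154.5)
E
```

```text
at [503.5 319.3  40.2] t 17.75 turn [ 0.001  0.001 -0.   ] shift cm [ 0.06 -0.12  0.22] j [ 0.57  0.48 -0.16  0.93 -0.    1.01] F [ 0.5 -0.   0.5] w 0.608
```

Call:
step_arm(
  moves=[
    [255, 0.05, -0.1, 0.2, 0, 0, 0],
    [255, 0, 0, 0, 0, 0, 0],
    [255, 0, 0, 0, 0, 0, 0],
    [255, 0, 0, 0, 0, 0, 0],
    [255, 0, 0, 0, 0, 0, 0],
    [255, 0, 0, 0, 0, 0, 0],
  ],
  newtons=90,
)

```text
time_s: 18.35
eef_pos: [503.1, 318.9, 39.4]
orientation: [0.001, 0.221, 0.975, 0.001]
wrist_force: [0.0, -0.0, 0.3]
grip_width: 0.118
```

Call:
step_arm(
  moves=[
    [255, 0, 0, -0.5, 0, 0, 0],
    [255, 0, 0, -1, 0, 0, 0],
    [255, 0, 0, -1, 0, 0, 0],
    [255, 0, 0, 0, 0, 0, 0],
  ],
)

```text
time_s: 18.75
eef_pos: [502.4, 318.4, 65.8]
orientation: [0.001, 0.221, 0.975, 0.0]
wrist_force: [-0.1, 1.0, -2.7]
grip_width: 0.119
```

```bash
python3 - <<'E'
from h import *
goto([502.5,318.5,240],154.5)
E
```

```text
at [502.4 318.4  65.8] t 18.75 turn [ 0.001  0.001 -0.   ] shift cm [-0.000e+00  1.000e-02 -1.742e+01] j [ 0.57  0.45 -0.13  0.98 -0.    1.01] F [-0.1  1.  -2.7] w 0.119
```

Holding the tray: -2.7 N, opening of about 10–12 mm. I'll lift it level.

Call:
step_arm(
  moves=[
    [255, 0, 0, -1, 0, 0, 0],
    [255, 0, 0, -2, 0, 0, 0],
    [255, 0, 0, -2, 0, 0, 0],
    [255, 0, 0, -2, 0, 0, 0],
    [255, 0, 0, -2, 0, 0, 0],
    [255, 0, 0, -2, 0, 0, 0],
    [255, 0, 0, -2, 0, 0, 0],
    [255, 0, 0, -2, 0, 0, 0],
    [255, 0, 0, -1.5, 0, 0, 0],
    [255, 0, 0, -0.5, 0, 0, 0],
    [255, 0, 0, 0, 0, 0, 0],
  ],
)

```text
time_s: 19.85
eef_pos: [500.9, 317.5, 248.5]
orientation: [0.001, 0.221, 0.975, 0.001]
wrist_force: [0.2, 0.6, -4.4]
grip_width: 0.115
```

Call:
step_arm(
  moves=[
    [255, 0, 0, 0, 0.03, -0.03, 0],
    [255, 0, 0, 0, 0.04, -0.04, 0],
    [255, 0, 0, 0, 0.04, -0.04, 0],
    [255, 0, 0, 0, 0.04, -0.04, 0],
    [255, 0, 0, 0, 0.04, -0.04, 0],
    [255, 0, 0, 0, 0, 0, 0],
  ],
)

```text
time_s: 20.45
eef_pos: [499.6, 315.8, 244.3]
orientation: [0.073, 0.219, 0.966, -0.118]
wrist_force: [-0.0, 0.2, -3.5]
grip_width: 0.121
```

```bash
python3 - <<'E'
from h import *
goto([502.5,318.5,240],154.5)
E
```

```text
at [499.6 315.8 244.3] t 20.45 turn [-0.199  0.196 -0.002] shift cm [-0.14  0.37  0.43] j [ 0.7   0.42  0.26  1.51 -0.26  1.16] F [-0.   0.2 -3.5] w 0.121
```

Call:
step_arm(
  moves=[
    [255, 0, 0, 0, 0.03, -0.03, 0],
    [255, 0, 0, 0, 0.04, -0.04, 0],
    [255, 0, 0, 0, 0.04, -0.04, 0],
    [255, 0, 0, 0, 0.04, -0.04, 0],
    [255, 0, 0, 0, 0.04, -0.04, 0],
    [255, 0, 0, 0, 0, 0, 0],
    [255, 0, 0, 0, 0, 0, 0],
    [255, 0, 0, 0, 0, 0, 0],
    [255, 0, 0, 0, 0, 0, 0],
    [255, 0, 0, 0, 0, 0, 0],
  ],
)

```text
time_s: 21.45
eef_pos: [499.1, 313.8, 240.6]
orientation: [0.138, 0.215, 0.94, -0.228]
wrist_force: [-0.2, -0.4, -3.9]
grip_width: 0.116
```

```bash
python3 - <<'E'
from h import *
goto([502.5,318.5,240],154.5)
im,p=snap('wrist','w17.png')
sc,_=snap('scene','s17.png')
s=telemetry.sense();q=s['orientation'];T=R.from_quat(np.r_[q[1:],q[0]])
c=s['eef_pos']+T.apply([60,40,-19+47]); print('corner',c.round(1),proj(p,c,'wrist'),'tilt',np.arccos(-T.as_matrix()[2,2]))
P=vision.camera_params('scene'); print(proj(P,c,'scene'))
out=np.zeros((560,800,3),np.uint8); a=cv2.resize(im[60:260,200:520],None,fx=1.75,fy=1.75); b=cv2.resize(sc[130:270,300:460],None,fx=1.5,fy=1.5)
out[:350,:560]=a[:,:,::-1]; out[350:560,:240]=b[:,:,::-1]; t=snap('top','t17.png')[0]; t=cv2.resize(t[130:250,180:320],None,fx=1.7,fy=1.7); out[350:554,260:498]=t[:,:,::-1]
cv2.imwrite('pics/v17.png',out)
E
```

```text
at [499.1 313.8 240.6] t 21.45 turn [-0.388  0.375 -0.005] shift cm [-0.11  0.57  0.06] j [ 0.8   0.53  0.34  1.65 -0.47  1.32] F [-0.2 -0.4 -3.9] w 0.116
corner [470.2 352.8 180.4] [394.40459414 141.91537335] tilt 0.5403263813796848
[399.71717983 182.8286762 ]
```

View pics/v17.png

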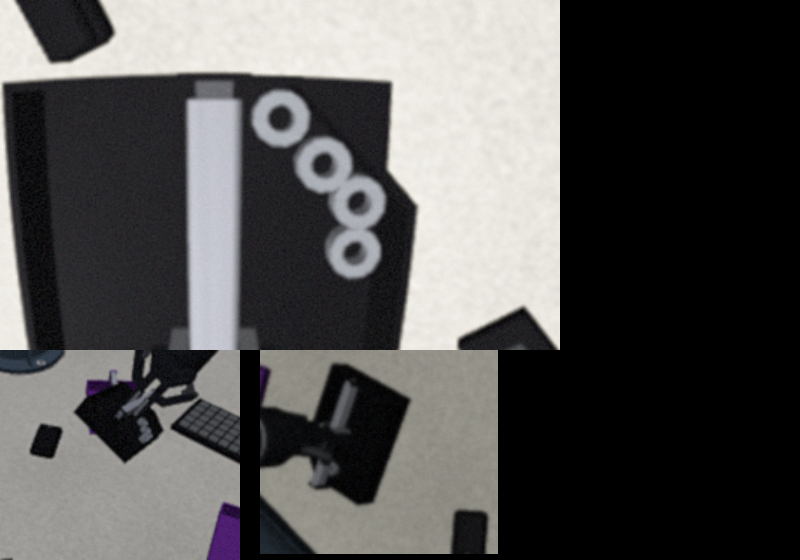

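All four rings lie along the slanting wall, at crop (281,118), (324,165), (357,202) and (353,252). At about 3.1 px/mm they are all within about 40 mm of the corner. Predicted corner height is 180 mm and tilt 0.54 rad.

```bash
python3 - <<'E'
from h import *
a=telemetry.sense(); t,p=snap('top'); vision.camera('top'); s=telemetry.sense()
print(s['eef_pos']-a['eef_pos'],abs(s['joint_vel']).max(),s['wrist_force'],s['grip_width'],s['time_s'])
b=cv2.GaussianBlur(t[...,::-1],(3,3),0).astype(int); m,c,n=comp(((b[...,0]-b[...,2])>8)&(b.sum(2)>200),proj(p,[505,-328,30],'top')); print('plate in top',onz(p,c,30,'top').round(1),n)
print(r.hand_in())
E
```

```text
[-0.08677895  0.16736367 -0.22702334] 0.004883405168176204 [-0.6238918  -0.33050826 -3.02201808] 0.12177555643372365 21.7
plate in top [ 504.  -324.4   30. ] 1019
the job is handed in; nothing more can be done
None
```

I lowered the plate over both pins and released it flush on the fixture. Then I lifted the tray by its handle, tilted it about 31° (0.54 rad) toward the cut-off corner, and handed in at about 21.7 s with the arm still holding it. The interface gave no verdict.

**Last checks:**
- **Plate:** After release, the wrist view showed both pins in their holes. It put the plate centre at (504.5, −328.6), less than 1 mm from the fixture centre measured earlier.
- **Tray:** The grip was holding with about 3 N of load and the arm was still. The cut-off corner stood about 180 mm above the bench, worked out from the arm pose.
- **Rings:** All four lay against the slanting wall, within about 40 mm of the corner by a rough pixel estimate.

**A disagreement:** A final blob centroid from the coarse top camera put the plate at (504.0, −324.4), about 4 mm off in y. I trusted the close wrist view and the pins seen in their holes over this, and did not follow it up.

**Bystanders:** I saw no contact with any of them, but I did not measure their positions again at the end.

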